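# Register a macaron tray under the stencil frame

## Robot

A 6-joint arm with a two-finger parallel gripper is mounted at the origin on a cart in front of the work surface, level with it; the furniture and walls round the work are solid. World frame = base frame: x ahead of the robot, y to its left, z up, the work surface at z = 0. Lengths are in mm, angles in rad, forces in N, time in s.
With the tool pointing down it reaches from about 400 to 925 mm from the base axis. Payload 12.5 kg.
Tool frame: the origin (TCP) lies at the very end of the fingers, on their centre line; the grasp point (between the pads) lies 19 mm behind it; z points along the fingers, y is the line along which they close (so a half turn about z gives the same grasp; the last joint's range is limited). The gripper opens to 95 mm and grips with 3 to 60 N. Pads are 20 mm wide; open, the fingers measure 119 mm over their backs; the gripper's body (75 mm by 180 mm) begins 59 mm behind the grasp point.
Start: joints at [1.063, 0.491, 1.559, -0, 1.092, -0.106], TCP at [244.408, 575.249, 214.661] pointing down, gripper open.
Joint ranges: [-3.1, 3.1], [-0.84, 2.19], [0.05, 2.79], [-1.13, 4.28], [0.06, 2.93], [-2.69, 2.69]. Speed limits (rad/s): [2.22, 2.22, 2.79, 3.14, 3.14, 3.14].

## Interface

Orientations are given as [roll, pitch, yaw] about the fixed x, y, z axes, in that order (R = Rz(yaw) Ry(pitch) Rx(roll)).
In Python, from cell import env, imaging, ticket gives the robot as it stands (env), with the cameras (imaging) and the job (ticket).
- The arm moves only by the shell command python3 steer.py FILE, which reads ROWS from the file FILE. ROWS is a JSON list of rows, 1 to 5 of them, each written [[dx, dy, dz], turn, opening]: dx, dy, dz in mm, then a turn about the tool's z in rad, then the opening from 0.0 (shut) to 1.0 (fully open); each row is the pose to reach, as a shift and turn from the pose commanded when the command began, along the tool's axes at that moment; what a row does not reach only later rows make up. A row lasts 1/12 s, in which the tool goes at most 41.7 mm and 0.125 rad, less where a joint would pass 70% of its speed; a pose out of reach is approached as far as the arm can. The fingers move at their own pace and stop on an object; the grip force is fixed at half the most. Time passes only in rows, so rows that do not move let the fingers close. It prints the time, the measured TCP pose, the force, the opening and the grip force at its end. Input that does not fit is refused with a message, and nothing moves.
- env.state(): the state, without advancing time (a new reading comes with each control period).
- imaging.read_camera(name): name is "scene" or "top"; returns (picture, depth): 384x512x3 uint8, red, green, blue; 384x512 float32, mm along the optical axis (not along the pixel's ray), 0 where there is no reading.
- imaging.camera_info(name): a dict with "vertical_fov" (degrees; the focal length in pixels is half the picture's height over the tangent of half this angle, whatever the lens; pixels are square), "cx", "cy" (the principal point, pixels), "origin" and "attitude" of the camera in the world. Camera axes: x right, y down, z forward; pixel columns grow to the right and rows downward; lengths in mm; the calibration is good to about 2 mm. A picture is of the moment at which its call begins. camera_info takes no time and is no camera call.
- ticket.job_done(): hands the job in; it is judged then, once.
The state is a dict: "t": time; "joints": joint angles; "qvel": joint speeds; "tau": joint torques, N m; "eef_pos": TCP position; "tcp_rot": TCP orientation; "ft_force": force on the tool from outside, world axes, zero at the start; "moment": the same for the moment, N m; "opening": opening from 0.0 (shut) to 1.0 (fully open); "grip_force": force on a finger pad.
Only numpy, scipy, OpenCV 4.12 (cv2) and the standard library are available. Lean on these libraries where they do the work, as an engineer would, in place of code of your own. Each camera call takes 0.05 s, during which the arm holds its last target. There are 200 camera calls.

## Task

Get the tray of macarons ready for stencilling: pushing with the fingers and never lifting it, slide the tray along the wooden board until it sits square and fully home against both steel stop bars, the far one and the left one. Then push the raised stencil frame over and lower it, without letting it slam, until it lies fully down round the tray. Do not touch the macarons or shake them out of place, and leave the kitchen timer, the bottle and the ribbon roll where they stand.

Things in the scene. Friction and masses are not known exactly. Their poses are not given: they have to be found in the camera images.
- station: Stencil station, fixed: light wooden board (275 x 405 mm, its top 8 mm above the table) with an L of two steel stop bars and a hinged frame. Origin: on the table below the centre of the tray when that is home. x points away from the robot to the far bar, y to the left bar, z up. The board reaches from x = -160 to +115 mm, y = -240 to +165 mm.
- far_stop (a point): Middle of the upper inner edge of the far stop bar: at station x = +71.5, y = 0, z = 24 mm. The bar runs along the station's y behind the whole tray, 16 mm wide and 16 mm high above the board; its inner face looks to -x.
- left_stop (a point): Middle of the upper inner edge of the left stop bar: at station x = -10, y = +130.5, z = 24 mm. The bar runs along the station's x, 16 mm wide, 16 mm high above the board, 160 mm long; its inner face looks to -y.
- tray: White tray, 260 x 142 x 14 mm, 0.13 to 0.22 kg empty, four macarons loose on it; its rim leans outward, widest at the top, 14 mm above the board. Origin: centre of the underside. Its x axis runs along the length and points to about the station's +y, its y axis across. Home: origin at station x = 0, y = 0, z = 8 mm. It starts on the board, nearer the robot and right of home, a little turned.
- frame (a joint): Angle of the stencil frame (rad): 0 = lying flat on the station, 1.57 = upright; it starts about upright, its top edge then 240 mm above the table. As it grows the front bar rises and swings away from the robot. The hinge is stiff (about 0.45 N m): the frame stays at any angle, and 1 to 4 N square to its face at the front bar moves it either way.
- frame_hinge (a point): Middle of the frame's hinge axis, which runs along the station's y: station x = +97, y = 0, z = 45 mm. The axis lies in the plane of the frame's upper face.
- frame_edge (a point): Middle of the frame's front bar, on the upper face (looks up when the frame is down, away from the robot when upright), 184 mm from the hinge axis. Outer edge 11 mm farther out. Bars 22 mm wide, 18 mm deep, front bar 313 mm long. Lips under the front and right bars drop round the tray with 5 mm clearance; a tray not home stops them. Down, this face is 45 mm above the table.
- macaron_1: Macaron, about 42 mm across and 25 mm high, fragile, loose on the tray; origin: centre of its underside. It belongs under opening_1.
- macaron_2: Macaron, about 42 mm across and 25 mm high, fragile, loose on the tray; origin: centre of its underside. It belongs under opening_2.
- macaron_3: Macaron, about 42 mm across and 25 mm high, fragile, loose on the tray; origin: centre of its underside. It belongs under opening_3.
- macaron_4: Macaron, about 42 mm across and 25 mm high, fragile, loose on the tray; origin: centre of its underside. It belongs under opening_4.
- opening_1 (a point): Centre of a 28 mm round opening in the clear sheet of the frame; with the frame down at station x = -27, y = +48 mm.
- opening_2 (a point): Centre of a 28 mm round opening in the clear sheet of the frame; with the frame down at station x = -27, y = -48 mm.
- opening_3 (a point): Centre of a 28 mm round opening in the clear sheet of the frame; with the frame down at station x = +27, y = +48 mm.
- opening_4 (a point): Centre of a 28 mm round opening in the clear sheet of the frame; with the frame down at station x = +27, y = -48 mm.
- timer: Bystander: kitchen timer with a red ribbed knob on a cream base, 70 mm across, 37 mm high, standing left of the station; origin: centre of the underside.
- bottle: Bystander: small colour bottle, 30 mm across, 86 mm high, standing behind the station at the right; origin: centre of the underside.
- ribbon: Bystander: roll of ribbon, 66 mm across, 25 mm high, lying to the right of the station; origin: centre of the underside.

How it is judged:
By the outcome, as a careful person would: the job done as asked, in the order asked, and still so for the second after the job is handed in, with the robot touching nothing.
It also fails if it takes over 58 s, if anything falls off the work surface, if the arm or the gripper's body presses on something with over 40 N, if the wrist force passes 120 N, or if a joint passes its speed limit or range.

## Working session

There is one attempt and no reset: what is moved stays moved. The work goes in short steps, Python scripts to look and compute and a shell command to move; the robot and the scene stay as the last step left them, time stands still between calls to the robot, and variables do not carry over. Pictures are saved under pics/ and viewed, at most 10 in all, crops included, and the job is handed in when it is done.

```bash
ls; mkdir -p pics
cat > h.py <<'E'
import numpy as np, cv2
from cell import env, imaging, ticket
from scipy.spatial.transform import Rotation as R
def cam(n):
    i=imaging.camera_info(n); f=192/np.tan(np.radians(i["vertical_fov"])/2)
    return f,i["cx"],i["cy"],np.array(i["origin"],float),i["attitude"]
def rot(n):
    a=np.array(cam(n)[4],float)
    return a if a.shape==(3,3) else R.from_euler('xyz',a).as_matrix()
def ray(n,uv,z):
    f,cx,cy,o,_=cam(n); uv=np.atleast_2d(uv).astype(float)
    d=np.c_[(uv[:,0]-cx)/f,(uv[:,1]-cy)/f,np.ones(len(uv))]@rot(n).T
    return o+d*((z-o[2])/d[:,2])[:,None]
def cloud(n,dep):
    f,cx,cy,o,_=cam(n); v,u=np.mgrid[:384,:512]
    return o+np.stack([(u-cx)/f*dep,(v-cy)/f*dep,dep],-1)@rot(n).T
E
python3 - <<'E'
from h import *
for n in("scene","top"):
    p,d=imaging.read_camera(n); np.savez(f"pics/{n}0.npz",p=p,d=d); cv2.imwrite(f"pics/{n}0.png",p[...,::-1]); print(imaging.camera_info(n))
print(env.state())
E
```

```text
cell.py
pics
steer.py
{'vertical_fov': 52.53875794271814, 'cx': 254.9547346690531, 'cy': 191.090727744443, 'origin': array([  91.49855453,  749.52532812, 1109.76030946]), 'attitude': array([-2.36795598e+00,  1.48260761e-03, -2.65584584e+00])}
{'vertical_fov': 55.32210475118875, 'cx': 256.166581785284, 'cy': 190.0926825336175, 'origin': array([ 458.29186186, -136.7217225 , 1101.31342934]), 'attitude': array([-3.05027941,  0.00935247, -1.58520888])}
{'t': 0.1, 'joints': array([ 1.06342855e+00,  4.91505724e-01,  1.55934698e+00, -9.00146892e-06,
        1.09169369e+00, -1.05584514e-01]), 'qvel': array([-0.00027721, -0.00119689, -0.00176936, -0.00119756,  0.0015269 ,
        0.00112424]), 'tau': array([ 2.36348387e-03, -6.13622260e+01, -2.58607757e+01,  6.94108335e-02,
        4.69654449e-02, -5.39516873e-05]), 'eef_pos': array([244.29074165, 575.07075885, 214.13048079]), 'tcp_rot': array([-3.14064339e+00, -9.25730741e-05,  2.73981350e+00]), 'ft_force': array([ 0.85083428, -0.1429158 , -0.53838646]), 'moment': array([0.01188608, 0.05279459, 0.00074412]), 'grip_force': 0.0, 'opening': 0.9961944067205966}
```

View pics/top0.png

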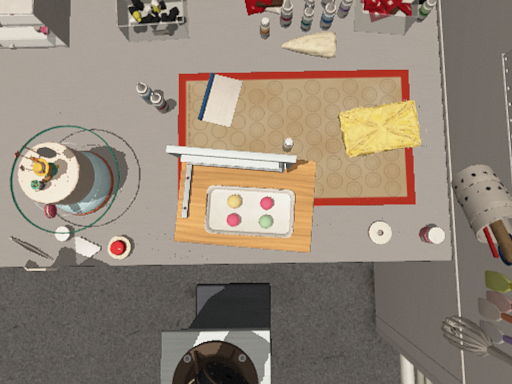

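View pics/scene0.png

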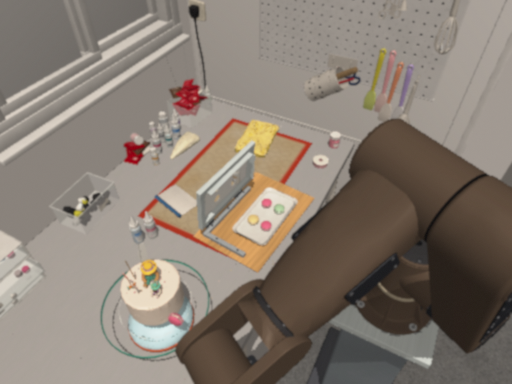

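The top view shows the board from (175,241) to (316,160), the left bar at (187,190), the raised frame at (167..297, 155), and the tray centred near (250,211) with 4 macarons. The timer is at (119,247), the ribbon at (380,232) and the bottle at (288,145). Next I'll measure these.

Run:
```python
from h import *
z=np.load("pics/top0.npz"); p,d=z['p'],z['d']
c=p[130:270,150:330]; cv2.imwrite("pics/crop.png",cv2.resize(c[...,::-1],None,fx=4.4,fy=4.2,interpolation=cv2.INTER_CUBIC)[:600,:800])
hsv=cv2.cvtColor(p,cv2.COLOR_RGB2HSV); P=cloud("top",d)
Z=P[...,2]
for n,uv in dict(board=(200,230),board2=(300,240),table=(150,230),tray=(250,212),trayrim=(250,188),bar=(187,190),mac=(234,201),frame=(230,160)).items(): print(n,hsv[uv[1],uv[0]],P[uv[1],uv[0]].round(1))
# board by wood hue+sat
m=((hsv[...,0]>8)&(hsv[...,0]<24)&(hsv[...,1]>90)&(abs(Z-8)<6)).astype(np.uint8); m[:158]=0;m[:,:165]=0;m[:,325:]=0;m[256:]=0
print(m.sum()); 
k=cv2.morphologyEx(m,cv2.MORPH_OPEN,np.ones((3,3),np.uint8))
cs=max(cv2.findContours(k,0,2)[0],key=cv2.contourArea); h=cv2.convexHull(cs)
print("board hull",ray("top",cv2.approxPolyDP(h,4,True)[:,0],8).round(1).tolist())
# tray: low-sat bright region
t=((hsv[...,1]<60)&(hsv[...,2]>150)).astype(np.uint8); t[:180]=0;t[:,:198]=0;t[:,300:]=0;t[245:]=0
cs=max(cv2.findContours(t,0,2)[0],key=cv2.contourArea)
w=ray("top",cs[:,0],22)[:,:2].astype(np.float32); print("tray",cv2.minAreaRect(w))
```

```text
board [ 16 134 227] [442.   40.4  10. ]
board2 [ 16 133 228] [ 408.3 -255.7    5.6]
table [ 16  28 174] [444.  191.6   1.5]
tray [ 18  18 238] [ 493.3 -108.6    7.3]
trayrim [ 20  24 229] [ 563.9 -109.8   20.4]
bar [ 21   9 207] [560.9  77.3  20.1]
mac [ 22  97 239] [525.4 -62.8  31. ]
frame [ 30   5 239] [614.2 -66.7 217.2]
6168
board hull [[643.9, -306.6, 8.0], [375.9, -281.1, 8.0], [413.6, 115.0, 8.0], [595.6, 100.9, 8.0], [637.6, 61.8, 8.0]]
tray ((496.0955810546875, -107.3841552734375), (258.9869689941406, 141.2706298828125), 85.7386474609375)
```

View pics/crop.png

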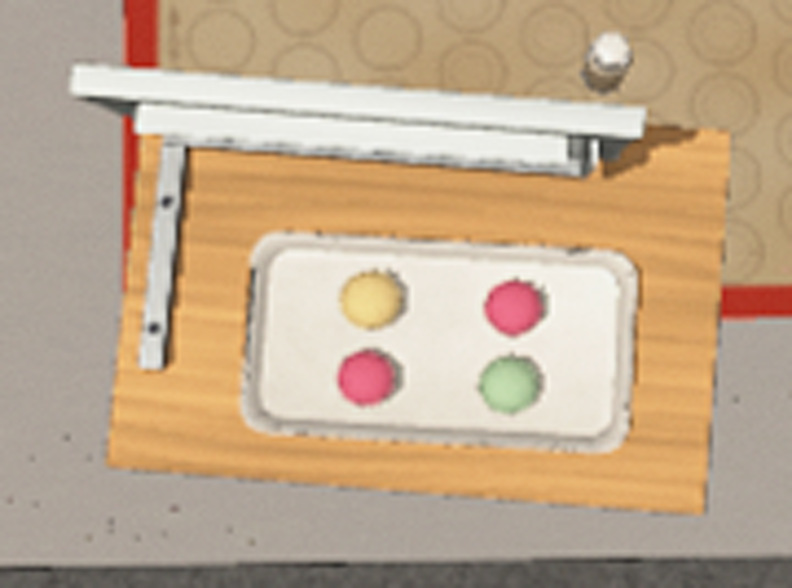

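```bash
cat >> h.py <<'E'
O=np.array([554.7,-60.6]); YAW=-0.0947
def st(P):
    c,s=np.cos(YAW),np.sin(YAW); P=np.atleast_2d(P); q=P[:,:2]-O
    return np.c_[q@[c,s],q@[-s,c],P[:,2:]] if P.shape[1]>2 else np.c_[q@[c,s],q@[-s,c]]
def tgt(x,y,z,yaw):
    """station target -> shift in tool axes (printed)"""
    c,s=np.cos(YAW),np.sin(YAW); w=np.array([O[0]+c*x-s*y,O[1]+s*x+c*y,z])
    e=env.state(); r=R.from_euler('xyz',e["tcp_rot"]).as_matrix()
    d=r.T@(w-e["eef_pos"]); dy=(yaw-e["tcp_rot"][2]+np.pi)%(2*np.pi)-np.pi
    print("now st",st(e["eef_pos"]).round(1),"world",w.round(1),"shift",d.round(1),"turn",round(-dy,3))
YF=np.pi+YAW; YS=np.pi/2+YAW
def tray(tag):
    p,d=imaging.read_camera("top"); hsv=cv2.cvtColor(p,cv2.COLOR_RGB2HSV)
    t=((hsv[...,1]<60)&(hsv[...,2]>150)).astype(np.uint8)
    return p,d,t
E
python3 - <<'E'
from h import *
z=np.load("pics/top0.npz"); p,d=z['p'],z['d']; hsv=cv2.cvtColor(p,cv2.COLOR_RGB2HSV)
S=st(cloud("top",d).reshape(-1,3)).reshape(384,512,3)
b=((hsv[...,1]<60)).astype(np.uint8); b[:165]=0;b[:,:178]=0;b[:,196:]=0;b[219:]=0
cs=max(cv2.findContours(b,0,2)[0],key=cv2.contourArea)
r=cv2.minAreaRect(st(ray("top",cs[:,0],24))[:,:2].astype(np.float32)); print("leftbar st",r, cv2.boxPoints(r).round(1).tolist())
f=(hsv[...,1]<60)&(S[...,2]>200)&(abs(S[...,1])<165)&(abs(S[...,0]-90)<60)
v,u=np.nonzero(f); q=S[f]; print("frame top",len(q),np.percentile(q,[2,50,98],axis=0).round(1).tolist())
for n,(lo,hi) in dict(far=((150,250),1)).items(): pass
top=q[q[:,2]>232]; print(np.percentile(top,[2,50,98],axis=0).round(1).tolist())
for h in(100,140,180,200,215,230):
    g=S[(abs(S[...,2]-h)<8)&(abs(S[...,1])<150)&(abs(S[...,0]-90)<70)]
    if len(g): print(h,len(g),np.percentile(g[:,0],[5,50,95]).round(1))
tgt(-54,-205,150,YS); c=np.array([450.,0]); print(st(c))
E
```

```text
leftbar st ((-9.792228698730469, 138.53842163085938), (15.881982803344727, 155.86802673339844), 89.85186004638672) [[-87.69999694824219, 130.8000030517578], [68.0999984741211, 130.39999389648438], [68.19999694824219, 146.3000030517578], [-87.69999694824219, 146.6999969482422]]
frame top 1759 [[47.8, -147.7, 215.3], [64.0, -1.4, 236.5], [79.3, 143.0, 241.3]]
[[62.6, -152.4, 234.3], [70.9, -3.3, 238.4], [79.8, 145.8, 241.8]]
100 6 [58.1 68.7 73.4]
140 7 [57.  66.2 71. ]
180 13 [57.1 66.5 68.3]
200 13 [49.  60.8 65.8]
215 715 [47.8 55.7 63.6]
230 424 [62.7 67.9 78.9]
now st [[-369.1  603.5  214.1]] world [ 481.6 -259.6  150. ] shift [-544.8 -675.3   64.7] turn 1.264
[[-109.96111738   50.42819315]]
```

```bash
echo '[[[-20, -22, 0], 0, 1], [[-46, -50, 0], 0, 1], [[-72, -78, 0], 0, 1], [[-98, -106, 0], 0, 1], [[-124, -134, 0], 0, 1]]' > rows.txt && python3 steer.py rows.txt
echo '[[[-26, -28, 0], 0, 1], [[-52, -56, 0], 0, 1], [[-78, -84, 0], 0, 1], [[-104, -112, 0], 0, 1], [[-130, -140, 0], 0, 1]]' > rows.txt && python3 steer.py rows.txt
echo '[[[-26, -28, 0], 0, 1], [[-52, -56, 0], 0, 1], [[-78, -84, 0], 0, 1], [[-104, -112, 0], 0, 1], [[-130, -140, 0], 0, 1]]' > rows.txt && python3 steer.py rows.txt
python3 -c "
from h import *
tgt(-54,-205,140,YS)"
```

```text
t: 0.52
eef_pos: [306.1, 401.7, 214.4]
tcp_rot: [-3.141, -0.0, 2.74]
ft_force: [1.6, -0.0, 0.8]
opening: 1.0
grip_force: 0.0
t: 0.93
eef_pos: [371.1, 222.0, 214.6]
tcp_rot: [3.142, -0.0, 2.74]
ft_force: [1.4, 0.2, 0.3]
opening: 0.999
grip_force: 0.0
t: 1.35
eef_pos: [436.0, 42.1, 214.6]
tcp_rot: [3.141, -0.0, 2.74]
ft_force: [0.6, 0.2, -0.0]
opening: 1.005
grip_force: 0.0
now st [[-127.9   91.1  214.6]] world [ 481.6 -259.6  140. ] shift [-159.9 -259.9   74.6] turn 1.264
```

```bash
echo '[[[-17, -28, 0], 0.12, 1], [[-34, -56, 0], 0.24, 1], [[-51, -84, 0], 0.36, 1], [[-68, -112, 0], 0.48, 1], [[-85, -140, 0], 0.6, 1]]' > rows.txt && python3 steer.py rows.txt
python3 -c "
from h import *
tgt(-54,-205,140,YS)"
```

```text
t: 1.77
eef_pos: [459.2, -119.7, 214.5]
tcp_rot: [-3.141, -0.0, 2.134]
ft_force: [0.6, -0.7, -0.0]
opening: 1.003
grip_force: 0.0
now st [[-89.5 -67.9 214.5]] world [ 481.6 -259.6  140. ] shift [-130.2  -55.7   74.5] turn 0.658
```

```bash
echo '[[[-26, -11, 0], 0.12, 1], [[-52, -22, 0], 0.24, 1], [[-78, -33, 0], 0.36, 1], [[-104, -44, 0], 0.48, 1], [[-130, -55.7, 10], 0.6, 1]]' > rows.txt && python3 steer.py rows.txt
echo '[[[0, 0, 20], 0.058, 1], [[0, 0, 40], 0.058, 1], [[0, 0, 64], 0.058, 1], [[0, 0, 64], 0.058, 1]]' > rows.txt && python3 steer.py rows.txt
python3 -c "
from h import *
tgt(-54,-205,14,YS)"
```

```text
t: 2.18
eef_pos: [483.0, -259.3, 205.6]
tcp_rot: [3.14, 0.001, 1.534]
ft_force: [0.9, 0.3, 0.1]
opening: 0.998
grip_force: 0.0
t: 2.52
eef_pos: [480.9, -256.7, 136.9]
tcp_rot: [-3.136, -0.003, 1.481]
ft_force: [-0.2, 0.7, -0.2]
opening: 0.997
grip_force: 0.0
now st [[ -55.  -202.2  136.9]] world [ 481.6 -259.6   14. ] shift [ -3.2   1.6 122.8] turn 0.005
```

```bash
echo '[[[-3, 1.6, 30], 0, 1], [[-3, 1.6, 60], 0, 1], [[-3, 1.6, 90], 0, 1], [[-3, 1.6, 115], 0, 1], [[-3, 1.6, 121], 0, 1]]' > rows.txt && python3 steer.py rows.txt
echo '[[[0, 0, 0], 0, 1]]' > rows.txt && python3 steer.py rows.txt
python3 -c "
from h import *
tgt(-54,-205,14,YS)"
```

```text
t: 2.93
eef_pos: [483.0, -260.0, 17.2]
tcp_rot: [-3.138, -0.002, 1.482]
ft_force: [-1.0, 0.6, -0.4]
opening: 0.999
grip_force: 0.0
t: 3.02
eef_pos: [483.6, -260.4, 19.0]
tcp_rot: [-3.139, -0.001, 1.482]
ft_force: [0.5, -0.1, -0.0]
opening: 1.0
grip_force: 0.0
now st [[ -51.9 -205.7   19. ]] world [ 481.6 -259.6   14. ] shift [ 0.7 -2.1  5. ] turn 0.006
```

```bash
echo '[[[0, 0, 2], 0.006, 1], [[0, 0, 4.5], 0.006, 1], [[3, 0, 4.5], 0.006, 1], [[6, 0, 4.5], 0.006, 1]]' > rows.txt && python3 steer.py rows.txt
echo '[[[2, 0, 0], 0, 1], [[4, 0, 0], 0, 1], [[6, 0, 0], 0, 1], [[8, 0, 0], 0, 1], [[10, 0, 0], 0, 1]]' > rows.txt && python3 steer.py rows.txt
echo '[[[2.5, 0, 0], 0, 1], [[5.5, 0, 0], 0, 1], [[9, 0, 0], 0, 1], [[12.5, 0, 0], 0, 1], [[16, 0, 0], 0, 1]]' > rows.txt && python3 steer.py rows.txt
python3 -c "
from h import *
tgt(-54,-140,14,YS)"
```

```text
t: 3.35
eef_pos: [484.7, -254.8, 16.1]
tcp_rot: [3.14, 0.001, 1.476]
ft_force: [0.0, -0.4, -0.4]
opening: 1.0
grip_force: 0.0
t: 3.77
eef_pos: [485.4, -244.7, 15.2]
tcp_rot: [3.141, 0.0, 1.476]
ft_force: [0.4, -2.2, 1.0]
opening: 0.999
grip_force: 0.9
t: 4.18
eef_pos: [487.0, -228.5, 15.1]
tcp_rot: [3.141, -0.0, 1.476]
ft_force: [-0.3, -1.5, -0.2]
opening: 0.997
grip_force: 1.0
now st [[ -51.6 -173.6   15.1]] world [ 487.7 -194.9   14. ] shift [33.6 -2.5  1.1] turn -0.0
```

```bash
echo '[[[3.5, 0, 0], 0, 1], [[7, 0, 0], 0, 1], [[10.5, 0, 0], 0, 1], [[14, 0, 0], 0, 1], [[17.5, 0, 0], 0, 1]]' > rows.txt && python3 steer.py rows.txt
echo '[[[3, 0, 0], 0, 1], [[5.5, 0, 0], 0, 1], [[7.5, 0, 0], 0, 1], [[9.5, 0, 0], 0, 1], [[11, 0, 0], 0, 1]]' > rows.txt && python3 steer.py rows.txt
python3 -c "
from h import *
tgt(-54,-140,14,YS)
p,d=imaging.read_camera('top'); cv2.imwrite('pics/b.png',cv2.resize(p[130:270,150:330,::-1],None,fx=3.5,fy=3.5))"
```

```text
t: 4.6
eef_pos: [488.5, -211.0, 15.1]
tcp_rot: [3.142, -0.0, 1.476]
ft_force: [0.5, -2.3, 0.2]
opening: 1.001
grip_force: 1.0
t: 5.02
eef_pos: [489.6, -200.3, 15.1]
tcp_rot: [3.142, -0.0, 1.476]
ft_force: [-0.6, -2.1, 0.6]
opening: 1.002
grip_force: 1.0
now st [[ -51.6 -145.2   15.1]] world [ 487.7 -194.9   14. ] shift [ 5.2 -2.4  1.1] turn -0.0
```

View pics/b.png

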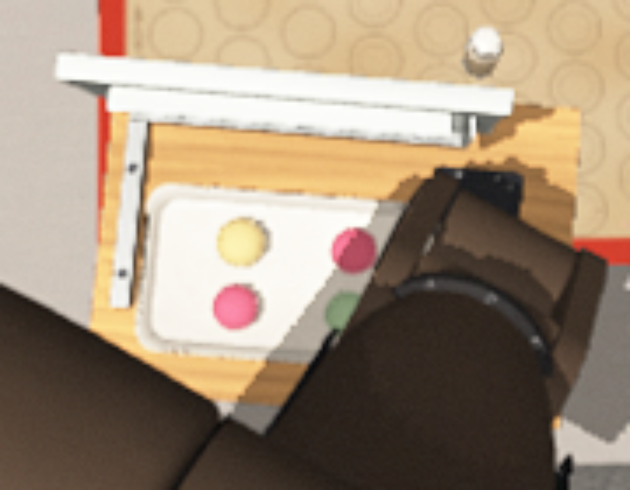

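The tray's left edge (crop px 150) is just short of the left bar (px 140), and the macarons are in place. I'll creep up to contact.

```bash
echo '[[[1, 0, 0], 0, 1], [[2, 0, 0], 0, 1], [[3, 0, 0], 0, 1], [[4, 0, 0], 0, 1], [[5, 0, 0], 0, 1]]' > rows.txt && python3 steer.py rows.txt
echo '[[[0.6, 0, 0], 0, 1], [[1.2, 0, 0], 0, 1], [[1.8, 0, 0], 0, 1]]' > rows.txt && python3 steer.py rows.txt
python3 -c "
from h import *
tgt(-54,-140,14,YS)"
```

```text
t: 5.48
eef_pos: [490.0, -195.4, 15.1]
tcp_rot: [3.142, -0.0, 1.476]
ft_force: [-0.7, -2.2, 0.6]
opening: 1.0
grip_force: 1.0
t: 5.73
eef_pos: [490.2, -193.7, 15.1]
tcp_rot: [3.142, -0.0, 1.476]
ft_force: [0.6, -1.9, 0.6]
opening: 0.999
grip_force: 1.1
now st [[ -51.6 -138.6   15.1]] world [ 487.7 -194.9   14. ] shift [-1.4 -2.4  1.1] turn -0.0
```

```bash
echo '[[[0.7, 0, 0], 0, 1], [[1.4, 0, 0], 0, 1], [[2, 0, 0], 0, 1]]' > rows.txt && python3 steer.py rows.txt
echo '[[[0.7, 0, 0], 0, 1], [[1.4, 0, 0], 0, 1]]' > rows.txt && python3 steer.py rows.txt
```

```text
t: 5.98
eef_pos: [490.6, -192.6, 15.2]
tcp_rot: [3.141, 0.001, 1.476]
ft_force: [-3.5, -13.5, -0.6]
opening: 1.008
grip_force: 6.6
t: 6.15
eef_pos: [491.0, -192.1, 15.3]
tcp_rot: [3.14, 0.002, 1.477]
ft_force: [-5.2, -20.5, -0.8]
opening: 1.001
grip_force: 10.8
```

```bash
echo '[[[-2, 0, 0], 0, 1], [[-5, 0, 0], 0, 1], [[-12, 0, 0], 0, 1], [[-18, 0, -30], 0, 1], [[-18, 0, -70], 0, 1]]' > rows.txt && python3 steer.py rows.txt
echo '[[[0, 0, -30], -0.12, 1], [[10, -5, -30], -0.24, 1], [[40, -25, -30], -0.36, 1], [[75, -50, -30], -0.48, 1], [[105, -70, -30], -0.6, 1]]' > rows.txt && python3 steer.py rows.txt
python3 -c "
from h import *
tgt(-150,0,115,YF)"
```

```text
t: 6.57
eef_pos: [487.4, -208.4, 83.5]
tcp_rot: [-3.136, -0.003, 1.475]
ft_force: [1.6, -0.4, 0.3]
opening: 0.998
grip_force: 0.0
t: 6.98
eef_pos: [427.5, -95.9, 115.1]
tcp_rot: [-3.141, -0.001, 2.081]
ft_force: [0.8, 0.1, -0.5]
opening: 0.999
grip_force: 0.0
now st [[-123.3  -47.2  115.1]] world [405.4 -46.4 115. ] shift [54.   4.9  0.1] turn -0.966
```

```bash
echo '[[[11, 1, 0], -0.12, 1], [[22, 2, 0], -0.24, 1], [[33, 3, 0], -0.36, 1], [[44, 4, 0], -0.48, 1], [[54, 4.9, 0], -0.6, 1]]' > rows.txt && python3 steer.py rows.txt
echo '[[[0, 0, 0], -0.12, 1], [[0, 0, 0], -0.24, 1], [[0, 0, 0], -0.36, 1], [[0, 0, 0], -0.366, 1]]' > rows.txt && python3 steer.py rows.txt
python3 -c "
from h import *
tgt(-150,0,15,YF)
p,d,t=tray('b'); cv2.imwrite('pics/c.png',cv2.resize(p[130:270,150:330,::-1],None,fx=3.5,fy=3.5))"
```

```text
t: 7.4
eef_pos: [406.8, -46.9, 115.2]
tcp_rot: [3.141, -0.0, 2.682]
ft_force: [-0.3, -0.3, 0.5]
opening: 1.001
grip_force: 0.0
t: 7.73
eef_pos: [407.2, -47.4, 115.1]
tcp_rot: [3.141, -0.0, 3.047]
ft_force: [-0.9, 0.1, -0.1]
opening: 0.999
grip_force: 0.0
now st [[-148.1   -0.8  115.1]] world [405.4 -46.4  15. ] shift [  1.9   0.8 100.1] turn 0.001
```

View pics/c.png

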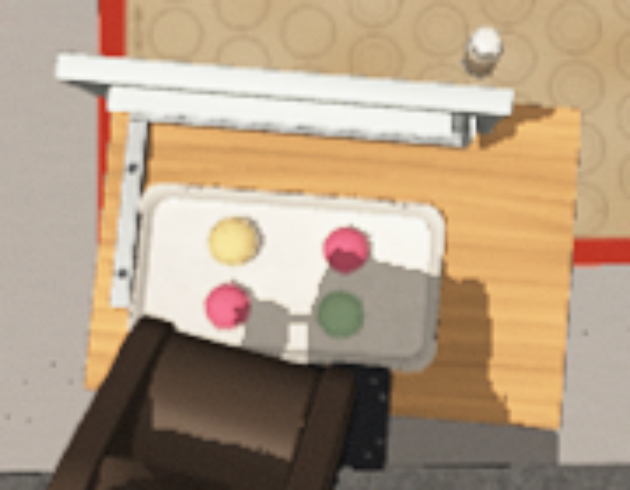

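The tray is flush against the left bar and square, with the macarons in place. I'll lower the open fingers in front of it and push toward the far bar.

```bash
echo '[[[1, 0, 25], 0, 1], [[2, 0, 55], 0, 1], [[2, 0, 80], 0, 1], [[2, 0, 95], 0, 1], [[2, 0, 99.5], 0, 1]]' > rows.txt && python3 steer.py rows.txt
echo '[[[-1, 0, 0], 0, 1], [[-3, 0, 0], 0, 1], [[-5, 0, 0], 0, 1]]' > rows.txt && python3 steer.py rows.txt
echo '[[[-2, 0, 0], 0, 1], [[-4, 0, 0], 0, 1], [[-6, 0, 0], 0, 1], [[-8, 0, 0], 0, 1], [[-10, 0, 0], 0, 1]]' > rows.txt && python3 steer.py rows.txt
python3 -c "
from h import *
tgt(-81,0,15,YF)"
```

```text
t: 8.2
eef_pos: [404.4, -47.1, 13.7]
tcp_rot: [3.141, -0.003, 3.037]
ft_force: [0.2, -0.2, -0.3]
opening: 0.997
grip_force: 0.0
t: 8.45
eef_pos: [410.9, -47.9, 16.5]
tcp_rot: [-3.141, 0.001, 3.041]
ft_force: [-0.2, -0.5, 0.5]
opening: 0.998
grip_force: 0.0
t: 8.87
eef_pos: [420.5, -48.8, 15.8]
tcp_rot: [3.142, 0.0, 3.042]
ft_force: [0.5, -0.4, -0.1]
opening: 0.999
grip_force: 0.0
now st [[-134.7   -0.9   15.8]] world [474.1 -52.9  15. ] shift [-53.7   1.2   0.8] turn -0.005
```

```bash
echo '[[[-2, 0, 0.5], -0.005, 1], [[-4, 0, 0.5], -0.005, 1], [[-6.5, 0, 0.5], -0.005, 1], [[-9.5, 0, 0.5], -0.005, 1], [[-12.5, 0, 0.5], -0.005, 1]]' > rows.txt && python3 steer.py rows.txt
echo '[[[-3, 0, 0], 0, 1], [[-6, 0, 0], 0, 1], [[-9, 0, 0], 0, 1], [[-12, 0, 0], 0, 1], [[-15, 0, 0], 0, 1]]' > rows.txt && python3 steer.py rows.txt
echo '[[[-3, 0, 0], 0, 1], [[-6, 0, 0], 0, 1], [[-9, 0, 0], 0, 1], [[-12, 0, 0], 0, 1], [[-14, 0, 0], 0, 1]]' > rows.txt && python3 steer.py rows.txt
python3 -c "
from h import *
tgt(-81,0,15,YF)"
```

```text
t: 9.28
eef_pos: [432.7, -49.9, 15.1]
tcp_rot: [3.141, -0.0, 3.047]
ft_force: [-3.5, 0.9, 2.0]
opening: 0.998
grip_force: 1.5
t: 9.7
eef_pos: [447.9, -51.4, 15.1]
tcp_rot: [3.142, 0.0, 3.047]
ft_force: [-3.7, 0.1, 2.4]
opening: 1.0
grip_force: 1.5
t: 10.12
eef_pos: [461.9, -52.8, 15.1]
tcp_rot: [3.142, 0.0, 3.047]
ft_force: [-2.6, 0.8, 2.8]
opening: 0.997
grip_force: 1.5
now st [[-93.1  -1.   15.1]] world [474.1 -52.9  15. ] shift [-12.1   1.    0.1] turn -0.0
```

```bash
echo '[[[-2, 0, 0], 0, 1], [[-4, 0, 0], 0, 1], [[-5.5, 0, 0], 0, 1], [[-7, 0, 0], 0, 1], [[-8, 0, 0], 0, 1]]' > rows.txt && python3 steer.py rows.txt
echo '[[[-0.8, 0, 0], 0, 1], [[-1.6, 0, 0], 0, 1], [[-2.4, 0, 0], 0, 1]]' > rows.txt && python3 steer.py rows.txt
echo '[[[-0.7, 0, 0], 0, 1], [[-1.4, 0, 0], 0, 1], [[-2, 0, 0], 0, 1]]' > rows.txt && python3 steer.py rows.txt
```

```text
t: 10.53
eef_pos: [469.6, -53.5, 15.1]
tcp_rot: [3.142, 0.0, 3.047]
ft_force: [-4.5, -0.4, 2.5]
opening: 0.996
grip_force: 1.6
t: 10.78
eef_pos: [471.9, -53.7, 15.1]
tcp_rot: [3.141, -0.0, 3.047]
ft_force: [-2.8, 0.1, 2.0]
opening: 0.999
grip_force: 1.6
t: 11.03
eef_pos: [473.9, -53.9, 15.1]
tcp_rot: [3.141, -0.0, 3.047]
ft_force: [-4.9, 1.1, 2.3]
opening: 1.003
grip_force: 2.1
```

```bash
echo '[[[-0.7, 0, 0], 0, 1], [[-1.4, 0, 0], 0, 1], [[-2, 0, 0], 0, 1]]' > rows.txt && python3 steer.py rows.txt
echo '[[[-0.6, 0, 0], 0, 1], [[-1.2, 0, 0], 0, 1]]' > rows.txt && python3 steer.py rows.txt
```

```text
t: 11.28
eef_pos: [474.4, -53.7, 15.0]
tcp_rot: [3.141, -0.003, 3.047]
ft_force: [-11.0, -0.7, 5.2]
opening: 0.997
grip_force: 5.1
t: 11.45
eef_pos: [474.7, -53.7, 14.9]
tcp_rot: [3.141, -0.005, 3.047]
ft_force: [-13.8, -0.9, 8.9]
opening: 0.998
grip_force: 7.0
```

```bash
echo '[[[-0.7, 0, 0], 0, 1], [[-1.4, 0, 0], 0, 1]]' > rows.txt && python3 steer.py rows.txt
echo '[[[2, 0, 0], 0, 1], [[6, 0, 0], 0, 1], [[14, 0, 0], 0, 1], [[30, 0, -10], 0, 1], [[55, 0, -40], 0, 1]]' > rows.txt && python3 steer.py rows.txt
echo '[[[0, 0, -40], 0, 1], [[0, 40, -80], 0, 1], [[0, 80, -100], 0, 1], [[0, 120, -100], 0, 1], [[0, 160, -100], 0, 1]]' > rows.txt && python3 steer.py rows.txt
python3 -c "
from h import *
tgt(-150,0,15,YF)
p,d=imaging.read_camera('top'); np.savez('pics/d.npz',p=p,d=d); cv2.imwrite('pics/d.png',cv2.resize(p[140:250,160:310,::-1],None,fx=5,fy=5,interpolation=cv2.INTER_CUBIC))"
```

```text
t: 11.62
eef_pos: [474.9, -53.6, 14.8]
tcp_rot: [3.141, -0.008, 3.047]
ft_force: [-18.9, -1.8, 11.7]
opening: 1.0
grip_force: 9.5
t: 12.03
eef_pos: [423.5, -49.2, 53.2]
tcp_rot: [3.141, -0.002, 3.047]
ft_force: [0.2, -0.7, 0.3]
opening: 0.999
grip_force: 0.0
t: 12.45
eef_pos: [438.5, 99.5, 156.8]
tcp_rot: [3.141, 0.005, 3.045]
ft_force: [0.4, 0.9, -0.6]
opening: 0.999
grip_force: 0.0
now st [[-130.8  148.4  156.8]] world [405.4 -46.4  15. ] shift [  19.7 -148.6  141.5] turn -0.002
```

View pics/d.png

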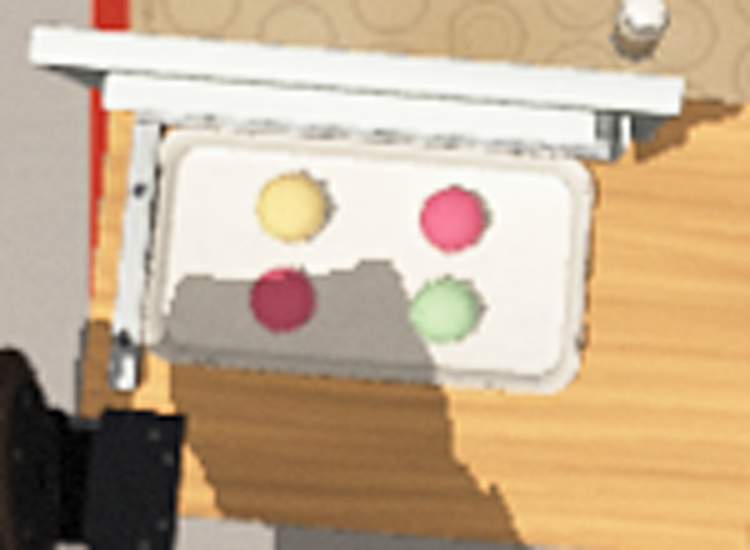

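The tray looks home and the macarons are undisturbed. I'll measure its edges in the station frame.

Run:
```python
from h import *
z=np.load("pics/d.npz"); p=z['p']; hsv=cv2.cvtColor(p,cv2.COLOR_RGB2HSV).astype(int)
t=((hsv[...,1]<80)).astype(np.uint8)
# right & near edges, sub-boundary pixels in station coords at z=22
v,u=np.nonzero(t[160:226,200:300]); q=st(ray("top",np.c_[u+200,v+160],22))[:,:2]
q=q[(abs(q[:,0])<90)&(abs(q[:,1])<145)]
for x in range(-55,45,12):
    s=q[abs(q[:,0]-x)<5]; print("x",x,"right edge y",s[:,1].min().round(1))
for y in range(-100,110,25):
    s=q[abs(q[:,1]-y)<5]; print("y",y,"near edge x",s[:,0].min().round(1))
# left gap: profile across bar/tray
for x in(-40,-10,20,50):
    row=[]
    for y in np.arange(146,116,-2.):
        c,s=np.cos(YAW),np.sin(YAW); w=np.array([O[0]+c*x-s*y,O[1]+s*x+c*y,23.]); f,cx,cy,o,_=cam("top"); k=rot("top").T@(w-o); uu=k[0]/k[2]*f+cx; vv=k[1]/k[2]*f+cy
        row.append(int(cv2.getRectSubPix(hsv[...,2].astype(np.float32),(1,1),(uu,vv))[0,0]))
    print("V prof x",x,row)
m=(hsv[...,1]>75)&(np.arange(512)[None]>200)&(np.arange(512)[None]<262)&(np.arange(384)[:,None]>168)&(np.arange(384)[:,None]<212)
n,l,stt,c=cv2.connectedComponentsWithStats(m.astype(np.uint8))
for i in range(1,n):
    if stt[i,4]>40: print("mac",stt[i,4],st(ray("top",c[i],28)).round(1))
```

```text
x -55 right edge y -127.5
x -43 right edge y -126.9
x -31 right edge y -128.9
x -19 right edge y -128.0
x -7 right edge y -127.1
x 5 right edge y -126.3
x 17 right edge y -128.3
x 29 right edge y -127.4
x 41 right edge y -129.0
y -100 near edge x -71.3
y -75 near edge x -70.3
y -50 near edge x -69.5
y -25 near edge x -68.4
y 0 near edge x -70.5
y 25 near edge x -69.5
y 50 near edge x -68.7
y 75 near edge x -70.3
y 100 near edge x -45.3
V prof x -40 [226, 229, 231, 231, 230, 224, 213, 187, 188, 208, 211, 205, 195, 206, 218]
V prof x -10 [220, 224, 227, 228, 228, 220, 201, 138, 131, 174, 203, 208, 196, 208, 226]
V prof x 20 [215, 223, 226, 224, 224, 216, 198, 128, 114, 157, 200, 212, 196, 211, 229]
V prof x 50 [215, 222, 225, 222, 221, 214, 201, 189, 197, 230, 226, 220, 213, 212, 217]
mac 143 [[26.1 47.8 28. ]]
mac 128 [[ 27.  -47.3  28. ]]
mac 131 [[-28.6  48.3  28. ]]
```

Measured home to within about 1 mm and square; macarons 1, 3 and 4 sit under their openings. One gentle seating nudge from the right with closed fingers makes sure.

```bash
echo '[[[0, -25, 0], 0, 0], [[0, -60, 0], 0, 0], [[0, -98, 0], 0, 0], [[0, -136, 0], 0, 0], [[0, -174, 0], 0, 0]]' > rows.txt && python3 steer.py rows.txt
echo '[[[-10, -36, 0], 0, 0], [[-30, -70, 0], 0, 0], [[-55, -100, 0], 0, 0], [[-80, -125, 0], 0, 0], [[-105, -142, 0], 0, 0]]' > rows.txt && python3 steer.py rows.txt
python3 -c "
from h import *
tgt(-12,-160,15,YF)"
```

```text
t: 12.92
eef_pos: [420.9, -76.6, 154.7]
tcp_rot: [-3.141, 0.001, 3.048]
ft_force: [0.7, 0.0, -0.5]
opening: 0.706
grip_force: 0.0
t: 13.33
eef_pos: [513.0, -229.4, 154.6]
tcp_rot: [-3.141, 0.001, 3.045]
ft_force: [-0.0, 0.1, -0.1]
opening: 0.357
grip_force: 0.0
now st [[ -25.5 -171.9  154.6]] world [ 527.6 -218.7   15. ] shift [-13.3  12.1 139.6] turn -0.002
```

```bash
echo '[[[-6, 2, 30], 0, 0], [[-13, 4, 65], 0, 0], [[-13, 4, 100], 0, 0], [[-13, 4, 130], 0, 0], [[-13, 4, 139], 0, 0]]' > rows.txt && python3 steer.py rows.txt
echo '[[[0, 4, 0.5], 0, 0], [[0, 8, 0.5], 0, 0], [[0, 12, 0.5], 0, 0]]' > rows.txt && python3 steer.py rows.txt
echo '[[[0, 2, 0], 0, 0], [[0, 4, 0], 0, 0], [[0, 6, 0], 0, 0], [[0, 7.5, 0], 0, 0], [[0, 8.5, 0], 0, 0]]' > rows.txt && python3 steer.py rows.txt
python3 -c "
from h import *
tgt(-12,-142,15,YF)"
```

```text
t: 13.75
eef_pos: [524.0, -222.9, 11.6]
tcp_rot: [3.14, -0.004, 3.047]
ft_force: [0.1, -0.5, -0.8]
opening: 0.025
grip_force: 0.0
t: 14.0
eef_pos: [527.6, -211.7, 16.8]
tcp_rot: [-3.141, 0.002, 3.047]
ft_force: [0.0, -0.4, 0.8]
opening: 0.001
grip_force: 0.0
t: 14.42
eef_pos: [527.7, -203.1, 15.5]
tcp_rot: [-3.141, 0.001, 3.047]
ft_force: [-0.3, -0.0, -0.7]
opening: 0.001
grip_force: 0.0
now st [[ -13.4 -144.5   15.5]] world [ 529.3 -200.8   15. ] shift [-1.4  2.5  0.5] turn 0.0
```

```bash
echo '[[[0, 0.8, 0], 0, 0], [[0, 1.6, 0], 0, 0], [[0, 2.3, 0], 0, 0]]' > rows.txt && python3 steer.py rows.txt
echo '[[[0, 0.7, 0], 0, 0], [[0, 1.4, 0], 0, 0], [[0, 2, 0], 0, 0]]' > rows.txt && python3 steer.py rows.txt
```

```text
t: 14.67
eef_pos: [527.8, -200.9, 15.0]
tcp_rot: [3.141, -0.0, 3.047]
ft_force: [0.6, 0.8, 0.7]
opening: 0.002
grip_force: 0.0
t: 14.92
eef_pos: [527.9, -199.0, 15.1]
tcp_rot: [3.141, -0.0, 3.047]
ft_force: [0.4, -0.5, 0.6]
opening: 0.003
grip_force: 0.0
```

```bash
echo '[[[0, 0.7, 0], 0, 0], [[0, 1.4, 0], 0, 0]]' > rows.txt && python3 steer.py rows.txt
echo '[[[0, 0.7, 0], 0, 0], [[0, 1.4, 0], 0, 0]]' > rows.txt && python3 steer.py rows.txt
echo '[[[0, 0.7, 0], 0, 0], [[0, 1.2, 0], 0, 0]]' > rows.txt && python3 steer.py rows.txt
python3 -c "
from h import *
tgt(-12,-142,15,YF)"
```

```text
t: 15.08
eef_pos: [528.1, -197.5, 15.1]
tcp_rot: [3.141, -0.0, 3.047]
ft_force: [0.6, 0.6, -0.9]
opening: 0.008
grip_force: 0.0
t: 15.25
eef_pos: [528.2, -196.1, 15.1]
tcp_rot: [3.142, 0.0, 3.047]
ft_force: [-0.5, -0.5, -0.4]
opening: 0.004
grip_force: 0.0
t: 15.42
eef_pos: [528.4, -194.9, 15.1]
tcp_rot: [3.142, 0.0, 3.047]
ft_force: [0.7, -0.4, -0.3]
opening: 0.004
grip_force: 0.0
now st [[ -13.5 -136.2   15.1]] world [ 529.3 -200.8   15. ] shift [-1.5 -5.8  0.1] turn -0.0
```

```bash
echo '[[[0, 0.6, 0], 0, 0], [[0, 1.2, 0], 0, 0]]' > rows.txt && python3 steer.py rows.txt
echo '[[[0, 0.6, 0], 0, 0], [[0, 1.2, 0], 0, 0]]' > rows.txt && python3 steer.py rows.txt
echo '[[[0, 0.6, 0], 0, 0], [[0, 1.2, 0], 0, 0]]' > rows.txt && python3 steer.py rows.txt
```

```text
t: 15.58
eef_pos: [528.5, -193.7, 15.1]
tcp_rot: [3.142, 0.0, 3.047]
ft_force: [0.7, 0.6, -0.1]
opening: 0.004
grip_force: 0.0
t: 15.75
eef_pos: [528.6, -192.5, 15.1]
tcp_rot: [3.141, 0.0, 3.047]
ft_force: [0.2, -0.5, 0.0]
opening: 0.009
grip_force: 0.0
t: 15.92
eef_pos: [528.7, -191.3, 15.1]
tcp_rot: [3.142, 0.0, 3.047]
ft_force: [0.5, -0.6, 0.3]
opening: 0.004
grip_force: 0.0
```

```bash
echo '[[[0, 0.6, 0], 0, 0], [[0, 1.2, 0], 0, 0]]' > rows.txt && python3 steer.py rows.txt
echo '[[[0, 0.6, 0], 0, 0], [[0, 1.2, 0], 0, 0]]' > rows.txt && python3 steer.py rows.txt
python3 -c "
from h import *
tgt(-12,-142,15,YF)
p,d=imaging.read_camera('scene'); cv2.imwrite('pics/e.png',cv2.resize(p[130:280,170:340,::-1],None,fx=4,fy=4,interpolation=cv2.INTER_CUBIC))"
```

```text
t: 16.08
eef_pos: [528.8, -190.4, 15.1]
tcp_rot: [-3.141, 0.0, 3.047]
ft_force: [-1.8, -4.9, 0.2]
opening: 0.005
grip_force: 2.7
t: 16.25
eef_pos: [528.9, -190.0, 15.2]
tcp_rot: [-3.14, 0.001, 3.047]
ft_force: [-3.7, -12.6, -1.5]
opening: 0.001
grip_force: 6.6
now st [[ -13.4 -131.3   15.2]] world [ 529.3 -200.8   15. ] shift [ -1.4 -10.7   0.2] turn 0.0
```

View pics/e.png

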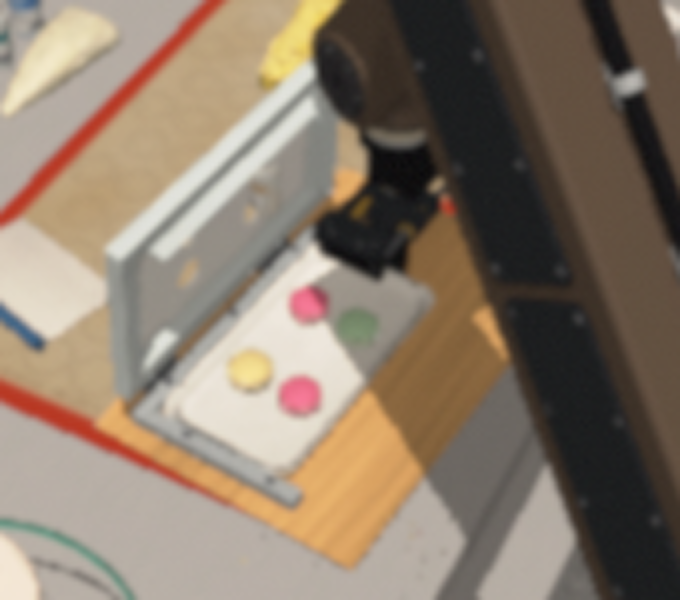

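Contact went rigid at once (4.9 N, then 12.6 N within 0.4 mm), so the tray was already seated. The picture shows the tray against the bars and the frame still up. Now I'll back off and go over the frame.

```bash
echo '[[[0, -2, 0], 0, 0], [[0, -6, 0], 0, 0], [[0, -14, 0], 0, 0], [[0, -16, -25], 0, 0], [[0, -16, -60], 0, 0]]' > rows.txt && python3 steer.py rows.txt
echo '[[[0, 0, -38], 0, 0], [[0, 0, -76], 0, 0], [[0, 0, -114], 0, 0], [[0, 0, -152], 0, 0], [[0, 0, -190], 0, 0]]' > rows.txt && python3 steer.py rows.txt
echo '[[[0, 0, -25], 0, 0], [[0, 0, -32], 0, 0], [[0, 0, -32], 0, 0]]' > rows.txt && python3 steer.py rows.txt
python3 -c "
from h import *
tgt(112,0,290,YF)"
```

```text
t: 16.72
eef_pos: [526.0, -205.3, 73.5]
tcp_rot: [3.139, -0.005, 3.046]
ft_force: [0.6, 0.2, 0.4]
opening: -0.001
grip_force: 0.0
t: 17.13
eef_pos: [526.9, -205.2, 267.3]
tcp_rot: [3.141, 0.0, 3.047]
ft_force: [0.3, -0.8, 0.0]
opening: 0.005
grip_force: 0.0
t: 17.38
eef_pos: [527.7, -205.4, 299.0]
tcp_rot: [-3.14, 0.003, 3.047]
ft_force: [-1.1, -0.2, -1.4]
opening: 0.006
grip_force: 0.0
now st [[ -13.2 -146.7  299. ]] world [666.2 -71.2 290. ] shift [-125.1  146.8    9.2] turn -0.0
```

```bash
echo '[[[-20, 25, 0], 0, 0], [[-45, 55, 0], 0, 0], [[-75, 88, 0], 0, 0], [[-100, 120, 0], 0, 0], [[-125, 147, 0], 0, 0]]' > rows.txt && python3 steer.py rows.txt
echo '[[[0, 0, 5], 0, 0], [[0, 0, 9], 0, 0]]' > rows.txt && python3 steer.py rows.txt
python3 -c "
from h import *
tgt(108,0,226,YF)
p,d=imaging.read_camera('scene'); cv2.imwrite('pics/f.png',cv2.resize(p[80:270,130:380,::-1],None,fx=3,fy=3,interpolation=cv2.INTER_CUBIC))"
```

```text
t: 17.8
eef_pos: [666.5, -68.7, 294.7]
tcp_rot: [3.141, -0.003, 3.047]
ft_force: [-0.1, -0.0, -0.1]
opening: 0.008
grip_force: 0.0
t: 17.97
eef_pos: [666.1, -69.1, 284.8]
tcp_rot: [3.141, -0.004, 3.049]
ft_force: [0.5, 0.2, -0.4]
opening: 0.006
grip_force: 0.0
now st [[111.7   2.1 284.8]] world [662.2 -70.8 226. ] shift [ 3.4 -2.1 58.8] turn 0.002
```

View pics/f.png

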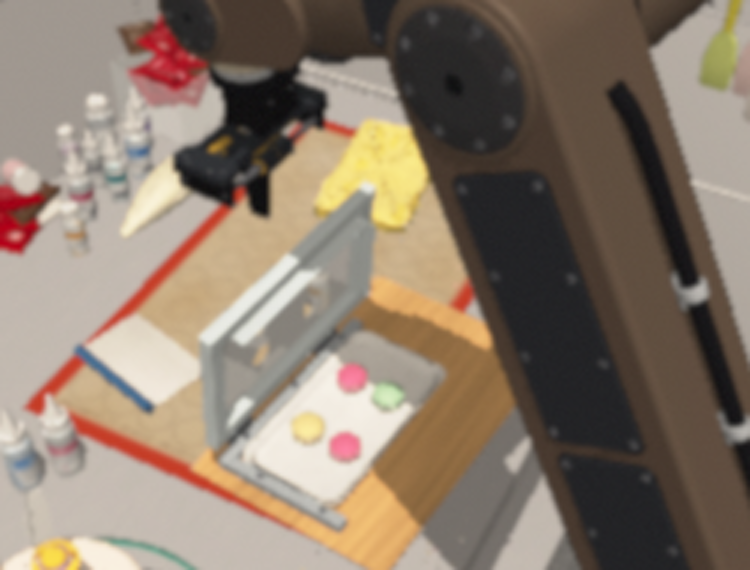

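The finger is behind the frame's top edge and clear of it. Lowering it and starting the push.

```bash
echo '[[[0, -2, 20], 0, 0], [[0, -2, 40], 0, 0], [[0, -2, 54], 0, 0], [[0, -2, 58], 0, 0]]' > rows.txt && python3 steer.py rows.txt
echo '[[[3, 0, 0], 0, 0], [[7, 0, 0], 0, 0], [[11, 0, 0], 0, 0], [[14, 0, 0], 0, 0], [[17, 0, 0], 0, 0]]' > rows.txt && python3 steer.py rows.txt
python3 -c "
from h import *
tgt(75.7,0,226.3,YF)"
```

```text
t: 18.35
eef_pos: [663.6, -73.6, 227.0]
tcp_rot: [3.141, -0.005, 3.045]
ft_force: [-0.4, -0.8, -0.2]
opening: 0.005
grip_force: 0.0
t: 18.77
eef_pos: [648.3, -70.9, 231.0]
tcp_rot: [-3.142, 0.001, 3.047]
ft_force: [-0.1, 0.2, 0.0]
opening: 0.002
grip_force: 0.0
now st [[ 94.2  -1.4 231. ]] world [630.1 -67.8 226.3] shift [18.5  1.4  4.7] turn -0.0
```

```bash
echo '[[[2, 0, 3], 0, 0], [[5, 0, 4.7], 0, 0], [[9, 0, 4.7], 0, 0], [[14, 0, 4.7], 0, 0], [[18.5, 0, 4.7], 0, 0]]' > rows.txt && python3 steer.py rows.txt
python3 -c "
from h import *
tgt(40.3,0,216.5,YF)"
```

```text
t: 19.18
eef_pos: [629.7, -69.0, 225.1]
tcp_rot: [3.141, -0.0, 3.047]
ft_force: [2.5, -0.8, -2.2]
opening: 0.005
grip_force: 1.1
now st [[ 75.4  -1.3 225.1]] world [594.8 -64.4 216.5] shift [35.1  1.2  8.6] turn -0.0
```

```bash
echo '[[[7, 0, 1], 0, 0], [[14, 0, 2.4], 0, 0], [[21, 0, 4.2], 0, 0], [[28, 0, 6.3], 0, 0], [[35, 0, 8.6], 0, 0]]' > rows.txt && python3 steer.py rows.txt
echo '[[[7, 0, 2.7], 0, 0], [[13.5, 0, 5.8], 0, 0], [[20, 0, 9.2], 0, 0], [[26.4, 0, 12.8], 0, 0], [[32.7, 0, 16.7], 0, 0]]' > rows.txt && python3 steer.py rows.txt
python3 -c "
from h import *
tgt(-21.2,0,177,YF)"
```

```text
t: 19.6
eef_pos: [594.6, -65.7, 216.7]
tcp_rot: [3.142, 0.0, 3.047]
ft_force: [2.7, -0.2, -0.3]
opening: 0.007
grip_force: 0.9
t: 20.02
eef_pos: [562.1, -62.6, 199.9]
tcp_rot: [3.141, 0.0, 3.047]
ft_force: [1.7, -0.3, 1.0]
opening: 0.004
grip_force: 0.8
now st [[  7.6  -1.3 199.9]] world [533.6 -58.6 177. ] shift [28.8  1.3 22.9] turn -0.0
```

```bash
echo '[[[6, 0, 4.2], 0, 0], [[12, 0, 8.6], 0, 0], [[18, 0, 13.2], 0, 0], [[23.5, 0, 18], 0, 0], [[28.8, 0, 22.9], 0, 0]]' > rows.txt && python3 steer.py rows.txt
echo '[[[5, 0, 5.3], 0, 0], [[10, 0, 10.8], 0, 0], [[15, 0, 16.5], 0, 0], [[19.5, 0, 22.3], 0, 0], [[23.7, 0, 28.1], 0, 0]]' > rows.txt && python3 steer.py rows.txt
python3 -c "
from h import *
tgt(-62.5,0,116.7,YF)"
```

```text
t: 20.43
eef_pos: [533.6, -59.9, 176.7]
tcp_rot: [3.141, -0.0, 3.047]
ft_force: [1.0, 0.5, 0.5]
opening: 0.002
grip_force: 0.7
t: 20.85
eef_pos: [510.1, -57.7, 148.5]
tcp_rot: [3.142, 0.0, 3.047]
ft_force: [1.5, -0.2, 0.1]
opening: 0.004
grip_force: 0.6
now st [[-44.7  -1.3 148.5]] world [492.5 -54.7 116.7] shift [17.8  1.3 31.8] turn -0.0
```

```bash
echo '[[[4, 0, 6.2], 0, 0], [[8, 0, 12.5], 0, 0], [[11.5, 0, 18.9], 0, 0], [[14.7, 0, 25.3], 0, 0], [[17.8, 0, 31.8], 0, 0]]' > rows.txt && python3 steer.py rows.txt
echo '[[[2, 0, 5], 0, 0], [[4, 0, 10], 0, 0], [[5.8, 0, 15], 0, 0], [[7.4, 0, 20.5], 0, 0], [[8.8, 0, 26], 0, 0]]' > rows.txt && python3 steer.py rows.txt
python3 -c "
from h import *
tgt(-77,0,45,YF)
p,d=imaging.read_camera('scene'); cv2.imwrite('pics/g.png',cv2.resize(p[120:280,160:360,::-1],None,fx=3.5,fy=3.5,interpolation=cv2.INTER_CUBIC))"
```

```text
t: 21.27
eef_pos: [492.5, -56.0, 116.7]
tcp_rot: [3.142, 0.0, 3.047]
ft_force: [0.2, -0.6, 1.1]
opening: 0.004
grip_force: 0.5
t: 21.68
eef_pos: [483.9, -55.2, 90.8]
tcp_rot: [3.142, -0.0, 3.047]
ft_force: [0.5, -0.6, 0.6]
opening: 0.004
grip_force: 0.5
now st [[-71.   -1.3  90.8]] world [478.  -53.3  45. ] shift [ 6.   1.3 45.8] turn -0.0
```

View pics/g.png

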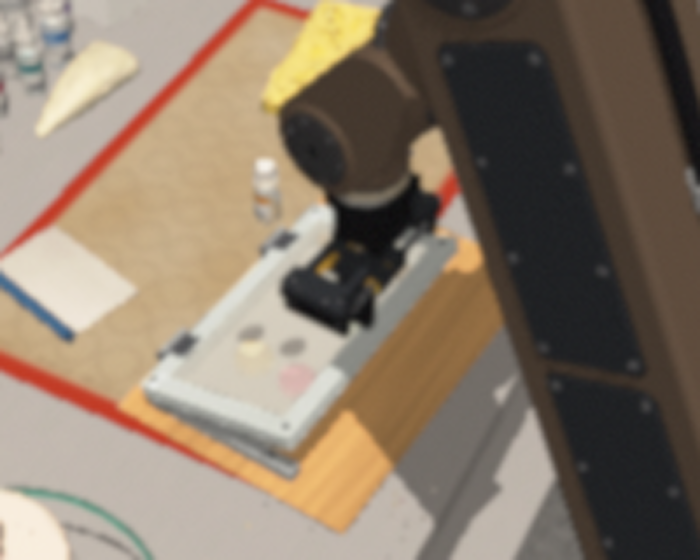

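The frame follows the finger, nearly down, and the bottle is undisturbed. I'll lower the rest slowly.

```bash
echo '[[[1, 0, 5], 0, 0], [[2, 0, 10], 0, 0], [[3, 0, 15], 0, 0], [[3.8, 0, 20], 0, 0], [[4.5, 0, 25], 0, 0]]' > rows.txt && python3 steer.py rows.txt
echo '[[[0.4, 0, 3.5], 0, 0], [[0.8, 0, 7], 0, 0], [[1.1, 0, 10], 0, 0], [[1.3, 0, 13], 0, 0], [[1.5, 0, 15.5], 0, 0]]' > rows.txt && python3 steer.py rows.txt
echo '[[[0, 0, 1.2], 0, 0], [[0, 0, 2.4], 0, 0], [[0, 0, 3.4], 0, 0], [[0, 0, 4.4], 0, 0]]' > rows.txt && python3 steer.py rows.txt
```

```text
t: 22.15
eef_pos: [479.5, -54.7, 65.8]
tcp_rot: [3.142, 0.0, 3.047]
ft_force: [0.1, 0.6, 0.8]
opening: 0.004
grip_force: 0.4
t: 22.57
eef_pos: [478.2, -54.6, 50.6]
tcp_rot: [3.142, 0.0, 3.047]
ft_force: [0.8, -0.4, 0.7]
opening: 0.005
grip_force: 0.4
t: 22.9
eef_pos: [478.0, -54.6, 46.4]
tcp_rot: [3.141, -0.0, 3.047]
ft_force: [0.1, -1.0, 0.9]
opening: 0.007
grip_force: 0.4
```

```bash
echo '[[[0, 0, 0.6], 0, 0], [[0, 0, 1.2], 0, 0], [[0, 0, 1.7], 0, 0]]' > rows.txt && python3 steer.py rows.txt
echo '[[[0, 0, 0.6], 0, 0], [[0, 0, 1.2], 0, 0]]' > rows.txt && python3 steer.py rows.txt
```

```text
t: 23.15
eef_pos: [478.1, -54.6, 45.1]
tcp_rot: [3.142, 0.0, 3.047]
ft_force: [-2.6, 1.2, 16.5]
opening: 0.002
grip_force: 8.4
t: 23.32
eef_pos: [478.1, -54.6, 44.9]
tcp_rot: [-3.142, 0.001, 3.047]
ft_force: [-6.8, 1.1, 36.3]
opening: 0.002
grip_force: 18.0
```

The frame bottomed out at z = 45 as it should. Retreating upward and away to the left.

```bash
echo '[[[0, 0, -3], 0, 0], [[0, 0, -10], 0, 0], [[0, 0, -35], 0, 0], [[0, 0, -70], 0, 0], [[0, 0, -105], 0, 0]]' > rows.txt && python3 steer.py rows.txt
echo '[[[10, 36, 0], 0, 0], [[20, 74, 0], 0, 0], [[30, 112, 0], 0, 0], [[40, 150, 0], 0, 0], [[45, 188, 0], 0, 0]]' > rows.txt && python3 steer.py rows.txt
echo '[[[5, 36, 0], 0, 0], [[10, 74, 0], 0, 0], [[15, 100, 0], 0, 0], [[15, 100, 0], 0, 0]]' > rows.txt && python3 steer.py rows.txt
python3 - <<'E'
from h import *
p,d=imaging.read_camera('top'); cv2.imwrite('pics/z.png',cv2.resize(p[130:270,90:400,::-1],None,fx=2.5,fy=2.5,interpolation=cv2.INTER_CUBIC))
S=st(cloud("top",d).reshape(-1,3)).reshape(384,512,3)
for y in(-120,0,120):
  for x in(-87,):
    g=S[(abs(S[...,0]-x)<8)&(abs(S[...,1]-y)<15)]; print(x,y,len(g),np.median(g[:,2]).round(1))
E
```

```text
t: 23.73
eef_pos: [477.4, -54.5, 149.5]
tcp_rot: [3.141, -0.002, 3.047]
ft_force: [0.6, -0.3, -0.6]
opening: 0.004
grip_force: 0.0
t: 24.15
eef_pos: [449.8, 138.4, 149.0]
tcp_rot: [3.142, -0.0, 3.046]
ft_force: [0.1, 0.2, 0.8]
opening: 0.005
grip_force: 0.0
t: 24.48
eef_pos: [445.0, 241.6, 148.8]
tcp_rot: [3.141, 0.001, 3.05]
ft_force: [-0.4, -0.4, -0.5]
opening: 0.005
grip_force: 0.0
-87 -120 58 44.7
-87 0 60 45.2
-87 120 59 45.0
```

View pics/z.png

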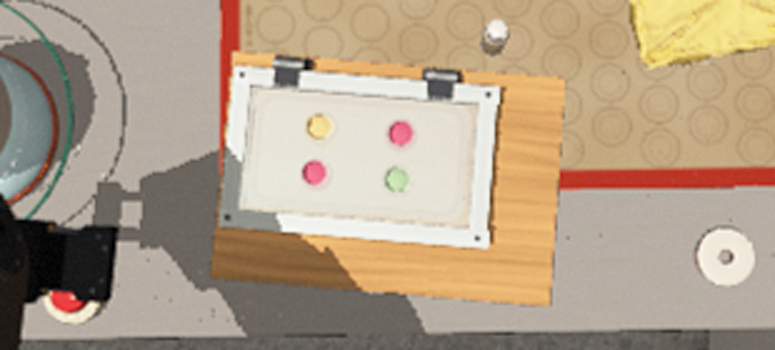

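The frame lies flat at 45 mm along its whole front bar, and all four macarons show centred in their openings. The bottle and ribbon haven't moved, and the timer stands clear below the raised gripper. Handing in.

```bash
python3 -c "
from cell import env, imaging, ticket
print(ticket.job_done())"
```

```text
the job is handed in; nothing more can be done
None
```

The tray is home and square against both stop bars, and the stencil frame is fully down round it. All four macarons are centred under their openings, the timer, bottle and ribbon were not touched, and I handed the job in at about 24.5 s of the 58 s allowed.

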